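# Pack the sample boxes into one carton

## Task

Pack all three sample boxes into the cardboard carton so that each sits flat on its floor, none on top of another. The flat compartment box already in the carton is in the way: slide it over against one of the carton's two short side walls without lifting it, then set the white and the teal box down beside it by their green handles. Keep the boxes upright, do not drop them, and leave the jar and the bottle where they are.

Things in the scene. Friction and masses are not known exactly. Their poses are not given: they have to be found in the camera images.
- carton_floor (a point): Shallow open cardboard carton, fixed to the bench. This point is the centre of its inner floor, 4 mm above the bench. Inside 194 mm along its x and 262 mm along its y, walls 4 mm thick rising 46 mm above the inner floor (top 50 mm above the bench). The two short side walls stand at its y = -131 mm and +131 mm; z up.
- flatbox_center (a point): Flat compartment box with olive stone chips, white with small dark green latches, no handle: 180 mm along its x, 90 mm along its y, 45 mm high. This point is its centre, half-way up. It stands on the carton's floor about the middle of the carton, its x roughly along the carton's x, slightly skewed. About 0.45 kg; slides when pushed with a few newtons on a side and turns flush when pressed against a wall.
- wide_center (a point): White carrier box, 108 mm along its x, 156 mm along its y; body and lid 54 mm high, 88 mm with the green carry handle on top. This point is the box's centre, 44 mm above its underside; z up. Rigid, about 0.3 kg, the same turned half round. Starts upright on the bench, left or right of the carton.
- narrow_center (a point): Teal carrier box, 72 mm along its x, 156 mm along its y; body and lid 54 mm high, 88 mm with the green carry handle on top. This point is the box's centre, 44 mm above its underside; z up. Rigid, about 0.3 kg, the same turned half round. Starts upright on the bench, left or right of the carton.
- flatbox: The flat compartment box again, origin at the centre of its underside, same axes.
- wide: The white carrier box again, origin at the centre of its underside, same axes. Its dark green handle, centred on the lid: two posts and a straight bar 100 mm long along the box's y, 14 mm thick along x, from 70 to 88 mm above the underside (35 mm above the centre point at mid-bar); 16 mm free under the bar between the posts.
- narrow: The teal carrier box again, origin at the centre of its underside, same axes. Its dark green handle, centred on the lid: two posts and a straight bar 100 mm long along the box's y, 14 mm thick along x, from 70 to 88 mm above the underside (35 mm above the centre point at mid-bar); 16 mm free under the bar between the posts.
- jar: Bystander: olive jar with white cap, 68 mm across, 85 mm high, at the back left; origin under its centre.
- flask: Bystander: white bottle with green cap, 60 mm across, 150 mm high, at the back right; origin under its centre.
Not all that is in view belongs to the job. What is shaped like the wide but orange or purple is not meant.

How it is judged (in metres and radians):
On the way, in this order (a step that is already met when the one before it is completed fails the run):
1. the flat compartment box has been slid to one of the carton's short side walls (its centre more than 70 mm from the carton's middle along y) ((y of flatbox_center in the frame of carton_floor above 0.07 m or y of flatbox_center in the frame of carton_floor below -0.07 m)), for 0.2 s.
2. one of the two carrier boxes stands flat on the carton's floor (((z of wide_center in the frame of carton_floor between 0.038 and 0.05 m and angle between wide_center's own z axis and vertical below 0.07 rad and x of wide_center in the frame of carton_floor between -0.05 and 0.05 m and y of wide_center in the frame of carton_floor between -0.062 and 0.062 m) or (z of narrow_center in the frame of carton_floor between 0.038 and 0.05 m and angle between narrow_center's own z axis and vertical below 0.07 rad and x of narrow_center in the frame of carton_floor between -0.07 and 0.07 m and y of narrow_center in the frame of carton_floor between -0.062 and 0.062 m))), for 0.2 s.
At the end, for the whole second after the job is handed in: All three boxes are inside the carton, each flat on its inner floor (height within 6 mm, tilt under 0.07 rad), at rest (under 20 mm/s) (z of flatbox_center in the frame of carton_floor between 0.0165 and 0.0285 m and angle between each of flatbox_center, wide_center, narrow_center's own z axis and vertical below 0.07 rad and x of flatbox_center in the frame of carton_floor between -0.02 and 0.02 m and y of flatbox_center in the frame of carton_floor between -0.1 and 0.1 m and z of wide_center in the frame of carton_floor between 0.038 and 0.05 m and x of wide_center in the frame of carton_floor between -0.05 and 0.05 m and y of wide_center in the frame of carton_floor between -0.062 and 0.062 m and z of narrow_center in the frame of carton_floor between 0.038 and 0.05 m and x of narrow_center in the frame of carton_floor between -0.07 and 0.07 m and y of narrow_center in the frame of carton_floor between -0.062 and 0.062 m and linear speed of each of flatbox, wide, narrow below 0.02 m/s); the robot touches nothing.
It fails at once if wide carrier box dropped (falling faster than 0.8 m/s out of the fingers, about a 33 mm fall) (linear speed of wide above 0.8 m/s and contact force between wide and the fingers below 0.1 N).
It fails at once if narrow carrier box dropped (falling faster than 0.8 m/s out of the fingers, about a 33 mm fall) (linear speed of narrow above 0.8 m/s and contact force between narrow and the fingers below 0.1 N).
It fails at once if the flat compartment box lifted off the carton's floor (over 15 mm) or tipped (over 0.3 rad) (z of flatbox_center in the frame of carton_floor above 0.0375 m or angle between flatbox_center's own z axis and vertical above 0.3 rad).
It fails at once if a carrier box tipped over 0.6 rad (angle between any of wide_center, narrow_center's own z axis and vertical above 0.6 rad).
It fails at once if jar or bottle moved more than 40 mm (distance of any of jar, flask from where it was at the start of the episode above 0.04 m).
It also fails if it takes over 72 s, if anything falls off the work surface, if the arm or the gripper's body presses on something with over 40 N, if the wrist force passes 120 N, or if a joint passes its speed limit or range.

## Robot

A 6-joint arm with a two-finger parallel gripper is mounted at the origin on the work surface. World frame = base frame: x ahead of the robot, y to its left, z up, the work surface at z = 0. Lengths are in mm, angles in rad, forces in N, time in s.
With the tool pointing down it reaches from about 275 to 725 mm from the base axis. Payload 15.9 kg.
Tool frame: the origin (TCP) lies at the very end of the fingers, on their centre line; the grasp point (between the pads) lies arm.grip_depth behind it (arm.grip_depth is the distance from the TCP to the grasp point, in mm); x points along the fingers, y is the direction in which the jaws open and shut, and the axes are right-handed (so a half turn about x gives the same grasp; the last joint's range is limited). The gripper opens to 85 mm and grips with 20 to 120 N. Pads are 22 mm wide; open, the fingers measure 114 mm over their backs; the gripper's body (76 mm by 85 mm) begins 54 mm behind the grasp point. The pads swing forward as they close: fully open they stand 13 mm farther back than shut.
Start: joints at [1.188, 0.213, -0.034, 1.323, 0, 1.571], TCP at [186.752, 463.798, 192.306] pointing down, gripper open.
Joint ranges: [-2.98, 2.98], [-0.74, 1.72], [-1.14, 1.35], [-2.1, 2.04], [-1.57, 1.44], [-3.14, 3.14]. Speed limits (rad/s): [1.89, 1.89, 2.39, 2.57, 3.14, 3.14].

## Interface

Orientations are given as a unit quaternion [w, x, y, z].
In Python, from station import arm, solver, read_camera, camera_model, job_done, get_time, get_joint_positions, get_dq, get_joint_efforts, get_tool_pos, get_tool_rot, get_contact_force, get_moment, get_gripper_width gives the robot as it stands. Calls block until the motion is done:
- arm.move_ptp(position, orientation): joint-space move of the TCP to a pose.
- arm.servo_line(position, orientation=None, velocity=150, max_force=None): straight line of the TCP; orientation=None keeps the orientation; velocity is the mean speed in mm/s. With max_force (N) it stops when the force on the tool has changed by that much, and returns True; else False.
- arm.set_joints(angles): joint-space move.
- arm.set_gripper(opening): finger opening in mm; the grip force is fixed at half the most; returns when the fingers have stopped.
- arm.hold(seconds).
- solver.ik(position, orientation): joint angles nearest the present ones, or None.
- read_camera(name): name is "side" or "top"; returns the picture (480x640x3 uint8, red, green, blue); there is no depth.
- camera_model(name): a dict with "vfov" (degrees; the focal length in pixels is half the picture's height over the tangent of half this angle, whatever the lens; pixels are square), "cx", "cy" (the principal point, pixels), "R" (3x3) and "t" (3): a world point X has camera coordinates R X + t. Camera axes: x right, y down, z forward; pixel columns grow to the right and rows downward; lengths in mm; the calibration is good to about 2 mm. A picture is of the moment at which its call begins. camera_model takes no time and is no camera call.
A pose or a line that the arm cannot do raises arm.IKError and nothing moves.
- job_done(): hands the job in, once; it reports no verdict.
Readings, each from a call of its own:
- get_time(): time.
- get_joint_positions(): joint angles.
- get_dq(): joint speeds.
- get_joint_efforts(): joint torques, N m.
- get_tool_pos(): TCP position.
- get_tool_rot(): TCP orientation.
- get_contact_force(): force on the tool from outside, world axes, zero at the start.
- get_moment(): the same for the moment, N m.
- get_gripper_width(): finger opening in mm.
Only numpy, scipy, OpenCV 4.12 (cv2) and the standard library are available. Lean on these libraries where they do the work, as an engineer would, in place of code of your own. Each camera call takes 0.05 s, during which the arm holds its last target.

## Working session

There is one attempt and no reset: what is moved stays moved. The work goes in short steps, each a Python script; the robot and the scene stay as the last script left them, time stands still between calls to the robot, and variables do not carry over. Pictures are saved under pics/ and viewed, and the job is handed in when it is done.

```bash
ls; mkdir -p pics
python3 - <<'E'
from station import *
import cv2
for n in("side","top"):
    im=read_camera(n); cv2.imwrite(f"pics/{n}0.png",im[:,:,::-1]); print(n,camera_model(n))
print(get_time(),arm.grip_depth,get_tool_pos(),get_tool_rot(),get_gripper_width())
E
```

```text
pics
side {'vfov': 52.35413925939456, 'cx': 324.1845923611182, 'cy': 236.7440958654489, 'R': array([[ 0.90760584, -0.41936139, -0.01968917],
       [-0.24063605, -0.48122273, -0.84292287],
       [ 0.34401443,  0.76977965, -0.53767403]]), 't': array([-434.10375398,  148.95773855,  990.03722763])}
top {'vfov': 54.273952258833326, 'cx': 316.75278928492605, 'cy': 248.49969026694785, 'R': array([[-0.16523751, -0.98625325,  0.00104072],
       [-0.96356088,  0.16121037, -0.21345176],
       [ 0.21034972, -0.03627304, -0.97695305]]), 't': array([ 60.06252596, 482.8502705 , 912.98393676])}
0.1 18.700000000000003 [186.62902496 463.49115427 191.86690872] [ 0.69412859  0.13416022  0.69426071 -0.13486513] 85.9007976216249
```

View pics/side0.png

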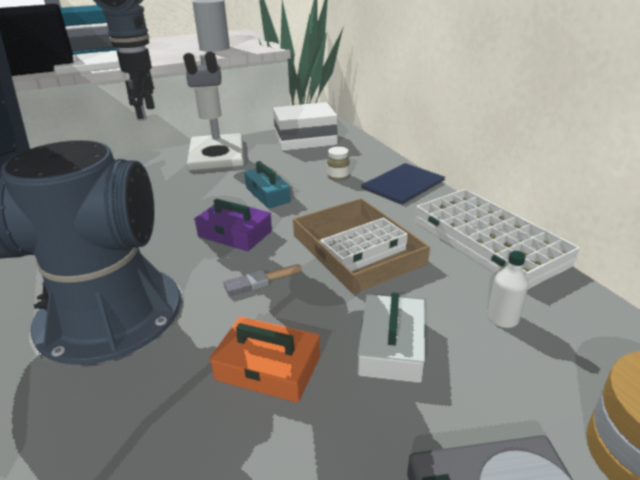

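View pics/top0.png

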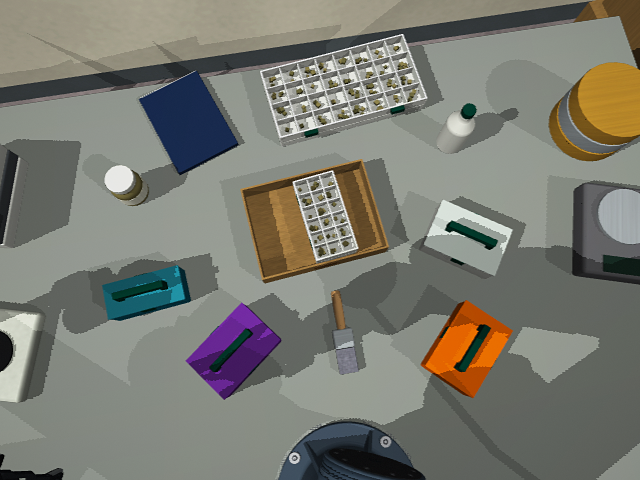

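Candidates in the top view:
- Carriers: white (469,237), teal (146,292), orange (468,347) and purple (233,350). I choose white and teal; orange and purple are decoys.
- Flat boxes: the one in the carton (325,216) and the large tray at the back (343,88). I choose the one in the carton.

Next I'll take close crops to check the choice and get corner pixels.

Run:
```python
import cv2,numpy as np
im=cv2.imread("pics/top0.png")
def crop(x0,y0,w,h,s,g=10):
    c=cv2.resize(im[y0:y0+h,x0:x0+w],None,fx=s,fy=s,interpolation=cv2.INTER_CUBIC)
    for x in range((x0+g-1)//g*g,x0+w,g):
        cv2.line(c,((x-x0)*s,0),((x-x0)*s,6),(0,0,255),1); cv2.putText(c,str(x),((x-x0)*s,16),0,.35,(0,0,255),1)
    for y in range((y0+g-1)//g*g,y0+h,g):
        cv2.line(c,(0,(y-y0)*s),(6,(y-y0)*s),(0,0,255),1); cv2.putText(c,str(y),(8,(y-y0)*s+4),0,.35,(0,0,255),1)
    return c
cv2.imwrite("pics/c1.png",crop(235,155,160,135,5))
a=crop(95,255,100,75,4);b=crop(415,190,100,90,4)
h=max(a.shape[0],b.shape[0]);a=cv2.copyMakeBorder(a,0,h-a.shape[0],0,0,0)
cv2.imwrite("pics/c2.png",np.hstack([a,b]))
```

```text
(no output)
```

View pics/c1.png

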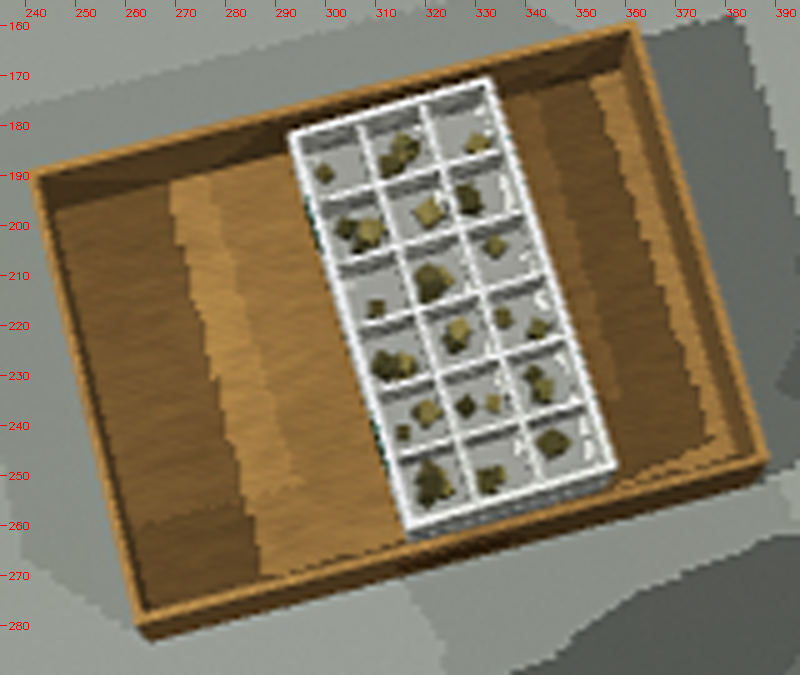

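View pics/c2.png

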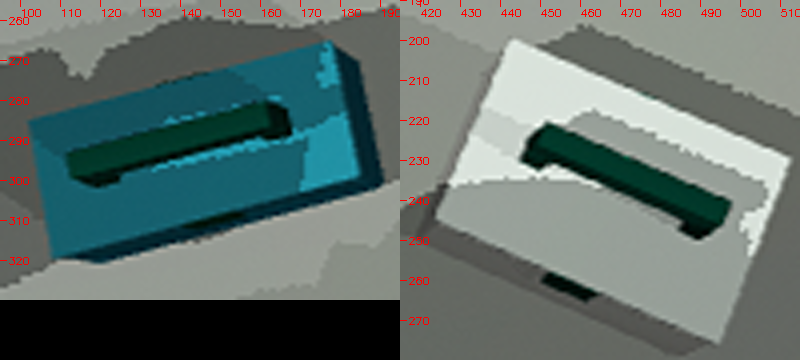

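White carrier (lid centre about 468,237), teal carrier (about 143,292) and the compartment box in the carton are confirmed. The flat box has more free room on its left (+y) side. Next I'll fit the poses and overlay them in both views.

```bash
cat > h.py <<'E'
from station import *
import numpy as np,cv2
from scipy.optimize import least_squares
def proj(n,P):
    c=camera_model(n);f=240/np.tan(np.radians(c['vfov'])/2)
    q=np.atleast_2d(P)@c['R'].T+c['t'];return np.c_[c['cx']+f*q[:,0]/q[:,2],c['cy']+f*q[:,1]/q[:,2]]
def world(p,xy):
    c,s=np.cos(p[2]),np.sin(p[2]);xy=np.atleast_2d(xy);return np.c_[p[0]+c*xy[:,0]-s*xy[:,1],p[1]+s*xy[:,0]+c*xy[:,1]]
def corners(hx,hy): return np.array([[hx,hy],[hx,-hy],[-hx,-hy],[-hx,hy]],float)
def w3(p,hx,hy,z): return np.c_[world(p,corners(hx,hy)),np.full(4,z)]
def fit(px,hx,hy,z,x0=(450,0,0),n="top"):
    r=least_squares(lambda p:(proj(n,w3(p,hx,hy,z))-px).ravel(),x0,x_scale=[10,10,.1]);return r.x,np.abs(r.fun).max()
def quat(a):  # tool x down; tool y (jaws) at world yaw a
    from scipy.spatial.transform import Rotation as Ro
    x=np.array([0,0,-1.]);y=np.array([np.cos(a),np.sin(a),0]);z=np.cross(x,y)
    q=Ro.from_matrix(np.c_[x,y,z]).as_quat();return [q[3],q[0],q[1],q[2]]
E
python3 - <<'E'
from h import *
D=dict(carton=([[241.6,189.6],[362.2,159.4],[389,246.4],[262.4,279]],101,135,50),
flat=([[293,181],[333.4,170.8],[358,248.4],[316.6,261]],90,45,49),
teal=([[102,285.5],[177.5,265],[185,299.5],[108.3,320]],36,78,54),
white=([[442.5,199.5],[513,229.3],[495,276],[423.8,244.5]],54,78,54))
P={}
for k,(px,hx,hy,z) in D.items():
    P[k],e=fit(np.array(px),hx,hy,z); print(k,P[k].round(3),round(e,2))
c=P['carton'];d=P['flat'][:2]-c[:2];print('flat in carton',world([0,0,-c[2]],d),P['flat'][2]-c[2])
np.save('P.npy',P,allow_pickle=True)
for n in("side","top"):
    im=cv2.imread(f"pics/{n}0.png")
    for k,(px,hx,hy,z) in D.items():
        cv2.polylines(im,[(proj(n,w3(P[k],hx,hy,z))*8).round().astype(int)],True,(0,0,255),1,cv2.LINE_AA,3)
        if k in('teal','white'): cv2.polylines(im,[(proj(n,w3(P[k],7,50,88))*8).round().astype(int)],True,(0,255,255),1,cv2.LINE_AA,3)
    cv2.imwrite(f"pics/ov_{n}.png",cv2.resize(im[140:400,180:460] if n=="side" else im[150:330,90:520],None,fx=2.2 if n=="side" else 1.8,fy=2.2 if n=="side" else 1.8,interpolation=cv2.INTER_CUBIC))
for k in P: print(k,np.hypot(*P[k][:2]))
E
```

```text
carton [ 5.53185e+02 -2.59070e+01  9.10000e-02] 1.1
flat [ 5.55964e+02 -4.99350e+01  1.17000e-01] 0.6
teal [4.54258e+02 3.39093e+02 1.04000e-01] 0.27
white [ 458.044 -333.926   -0.596] 0.28
flat in carton [[  0.58016006 -24.18065928]] 0.025396709959803282
carton 553.7914885734292
flat 558.2016366573363
teal 566.8636579949642
white 566.8430348841298
```

View pics/ov_side.png

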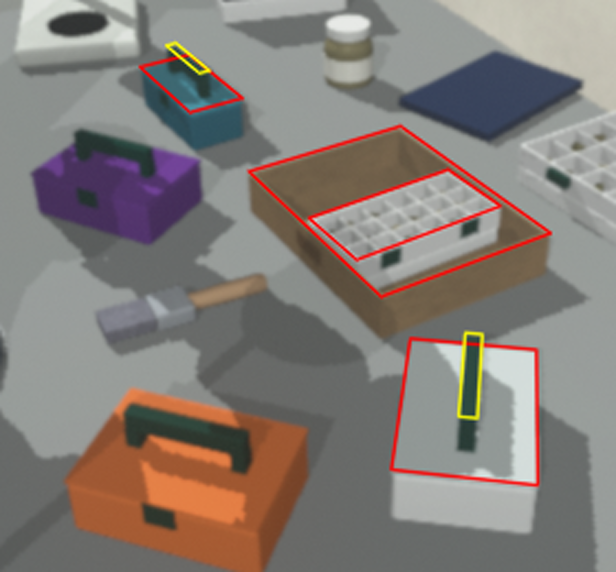

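View pics/ov_top.png

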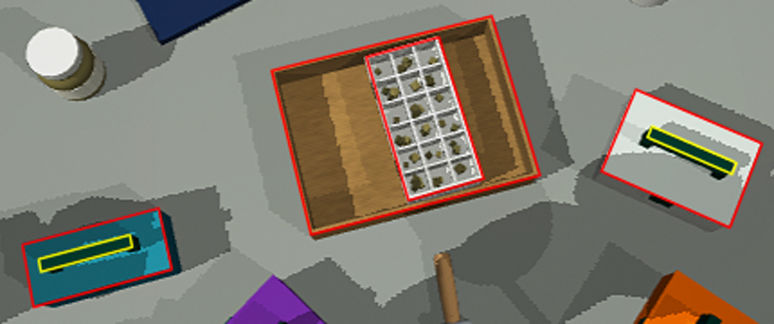

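Both overlays match. The flat box sits at y = -24 mm in the carton frame, so I'll push it toward -y with the jaws spread along carton x.

```bash
cat >> h.py <<'E'
P=np.load('P.npy',allow_pickle=True).item()
def best(pos,a):
    o=[]
    q0=np.array(get_joint_positions())
    for k in(-1,0,1):
        b=a+k*np.pi
        for s in (quat(b),):
            j=solver.ik(list(pos),s)
            if j is not None:o.append((np.abs(np.array(j)-q0).max()+ .3*abs(j[5]),s,j))
    return min(o,key=lambda t:t[0])[1:] if o else None
def pxground(n,u,v,z):
    c=camera_model(n);f=240/np.tan(np.radians(c['vfov'])/2)
    d=c['R'].T@np.array([(u-c['cx'])/f,(v-c['cy'])/f,1]);o=-c['R'].T@c['t'];return o+d*(z-o[2])/d[2]
E
python3 - <<'E'
from h import *
print('flask',pxground('top',447,148,0),'jar',pxground('top',123,180,85))
c=P['carton']
p=world(c,[0,72])[0]
s,j=best([*p,130],c[2]);print(j)
arm.move_ptp([*p,130],s);arm.set_gripper(60);print(get_time(),get_gripper_width())
print(arm.servo_line([*p,16],velocity=120,max_force=15),get_tool_pos(),get_contact_force())
im=read_camera("top");cv2.imwrite("pics/t1.png",im[:,:,::-1]);im=read_camera("side");cv2.imwrite("pics/s1.png",im[:,:,::-1])
E
```

```text
flask [ 6.79885954e+02 -3.54459138e+02 -1.13686838e-13] jar [686.7488879  349.41639815  85.        ]
[ 0.08357924  0.33076304 -0.03551913  1.20451416  0.          1.56323734]
2.475 60.01410825750464
False [547.13018634  45.84053497  16.68281341] [-0.22255208  0.53485046 -0.31514006]
```

```bash
python3 -c "
import cv2,numpy as np
a=cv2.imread('pics/t1.png')[100:340,180:460];b=cv2.imread('pics/s1.png')[120:360,220:500]
cv2.imwrite('pics/m1.png',cv2.resize(np.hstack([a,b]),None,fx=1.42,fy=1.42))"
```

```text
(no output)
```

View pics/m1.png

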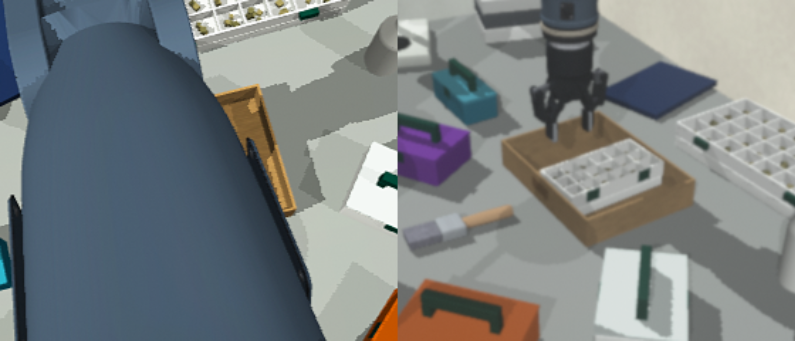

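Both fingers are inside the carton on the +y side of the flat box (side view about 325,215), clear of everything. Pushing now.

```bash
python3 - <<'E'
from h import *
c=P['carton']
def rel(): return world([0,0,-c[2]],np.array(get_tool_pos())[:2]-c[:2])[0].round(1)
p=world(c,[0,-36])[0]
z=16
print(arm.servo_line([*p,z],velocity=45,max_force=18),rel(),np.array(get_contact_force()).round(1),get_time())
p=world(c,[0,-15])[0] if rel()[1]<-25 else None
if p is not None:
    arm.servo_line([*p,z],velocity=80); arm.servo_line([*p,190],velocity=200)
    q=world(P['teal'],[0,0])[0]
    s,j=best([*q,190],P['teal'][2]); print(j); arm.move_ptp([*q,190],s)
    im=read_camera("top");cv2.imwrite("pics/t2.png",im[:,:,::-1]);im=read_camera("side");cv2.imwrite("pics/s2.png",im[:,:,::-1]);print(get_time())
E
python3 -c "
import cv2,numpy as np
a=cv2.imread('pics/t2.png')
cv2.imwrite('pics/m2.png',cv2.resize(a[155:290,235:395],None,fx=5,fy=4.4,interpolation=2))
cv2.imwrite('pics/m2b.png',cv2.resize(a,None,fx=1,fy=1))"
```

```text
False [  0.  -35.9] [ 0.1  0.4 -0.6] 6.225
[0.6412424  0.35421998 0.14938172 1.36595807 0.         2.10832987]
9.2083
```

View pics/m2.png

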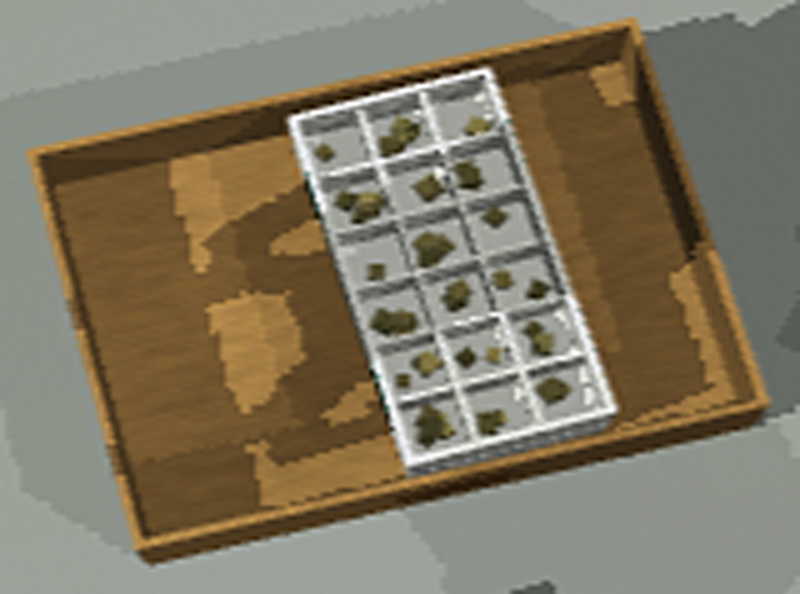

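View pics/s2.png

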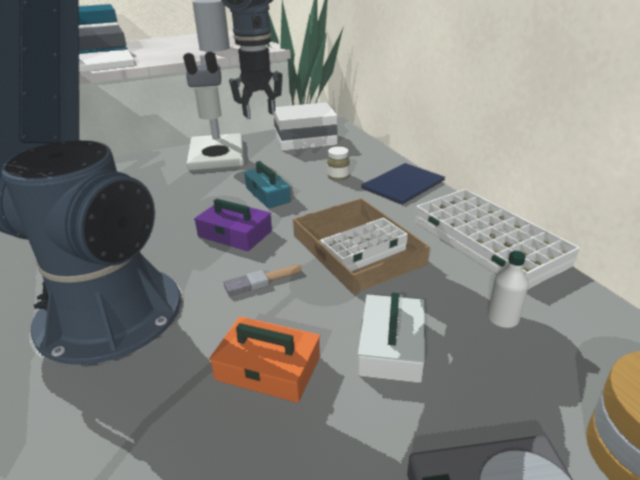

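The flat box did not move: its top-left corner is still at (293,182). No force was felt either. I'll compare the projected TCP with the visible fingertips.

Run:
```python
from h import *
print(get_tool_pos(),get_tool_rot(),get_joint_positions(),get_gripper_width())
t=np.array(get_tool_pos())
im1=cv2.imread("pics/s1.png");im2=cv2.imread("pics/s2.png")
def mark(im,p):
    for z in(0,50,100):
        u=proj("side",np.array(p)+[0,0,z])[0];cv2.circle(im,tuple(int(v) for v in u),2,(0,0,255) if z==0 else (0,255,0),-1);print(u)
mark(im1,[547.1,45.8,16.7]);mark(im2,t)
a=cv2.resize(im1[100:300,250:430],None,fx=2.2,fy=2.2);b=cv2.resize(im2[0:200,180:360],None,fx=2.2,fy=2.2)
cv2.imwrite("pics/m3.png",np.hstack([a,b]))
```

```text
[454.87978709 338.14621355 189.97703428] [ 0.52493744  0.47375809  0.52484757 -0.47384489] [ 6.39340554e-01  3.54179067e-01  1.49265822e-01  1.36597857e+00
 -1.48673819e-04  2.10791035e+00] 60.299800311029706
[341.5783243  229.11928809]
[341.56724976 211.47187198]
[341.55565777 192.9999066 ]
[261.76511012 130.7037614 ]
[260.07569744 112.36892795]
[258.31366921  93.24601347]
```

View pics/m3.png

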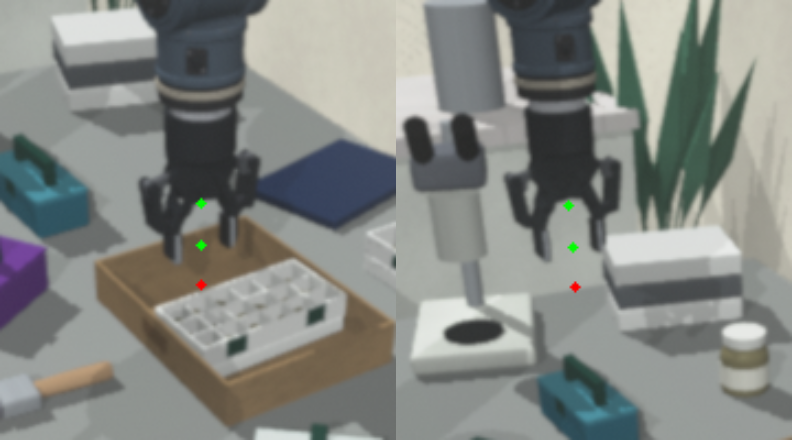

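Run:
```python
from h import *
im=cv2.imread("pics/t2.png");t=np.array(get_tool_pos())
for z in(0,42,100):
    u=proj("top",t+[0,0,z])[0];cv2.circle(im,tuple(int(v) for v in u),1,(0,0,255) if z==0 else (0,255,0),-1);print(u)
cv2.imwrite("pics/m4.png",cv2.resize(im[200:400,60:260],None,fx=3,fy=3))
```

```text
[115.54418693 282.28906004]
[104.84551946 278.63673754]
[ 88.04709399 272.90207316]
```

View pics/m4.png

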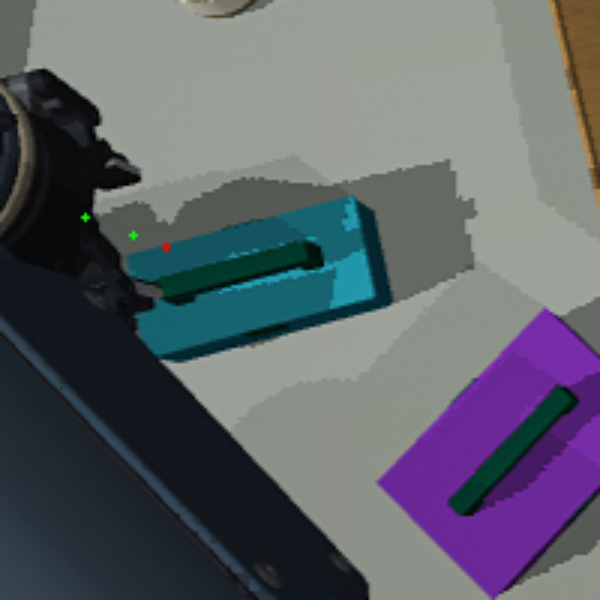

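Run:
```python
from h import *
def tri(u,v):
    f=lambda X:np.r_[proj("top",X)[0]-u,proj("side",X)[0]-v]
    r=least_squares(f,[450,340,200]);return r.x.round(1),r.fun.round(1)
print(get_tool_pos())
print(tri([109.7,277],[259.5,114.5]))
# individual tips: side left tip(545,257) right (598,248); top upper (140,172) lower(158,292)
S=lambda x,y:[180+(x-396)/2.2,y/2.2]; T=lambda x,y:[60+x/3,200+y/3]
for a in((140,172),(158,290)):
  for b in((545,257),(600,248)): print(a,b,tri(T(*a),S(*b)))
```

```text
[454.87978709 338.14621355 189.97703428]
(array([453.4, 327.7, 238.4]), array([-0.1,  0.9,  1.4, -0.3]))
(140, 172) (545, 257) (array([469.4, 333.4, 237.8]), array([-1.1, 11.6, 18.3, -4. ]))
(140, 172) (600, 248) (array([488.5, 331. , 236.2]), array([-0. ,  0.3,  0.5, -0.1]))
(158, 290) (545, 257) (array([420.6, 325.4, 238. ]), array([-0.1,  0.8,  1.3, -0.2]))
(158, 290) (600, 248) (array([439. , 322.7, 237.3]), array([  0.9, -10.5, -16.5,   3.3]))
```

The images put the fingertips about 45 mm above the reported TCP, and possibly about 10 mm to one side. That means the push passed over the box. I'll check with closed fingers over a free patch of bench: triangulate the tip, then touch down gently.

```bash
python3 - <<'E'
from h import *
c=camera_model("top");print('topcam',-c['R'].T@c['t'])
arm.set_gripper(0);print(get_gripper_width())
p=[520,225]
s,j=best([*p,90],P['teal'][2]);arm.move_ptp([*p,90],s);arm.hold(0.2)
t=np.array(get_tool_pos());print(t,get_time())
for n in("top","side"):
    im=read_camera(n);cv2.imwrite(f"pics/{n}3.png",im[:,:,::-1]);im=im[:,:,::-1].copy()
    u=proj(n,t)[0];print(n,u);x,y=(int(v) for v in u);x0=max(0,x-65);y0=max(0,y-90)
    print(x0,y0)
    cv2.circle(im,(x,y),1,(0,0,255),-1)
    cv2.imwrite(f"pics/{n}3c.png",cv2.resize(im[y0:y0+150,x0:x0+130],None,fx=4,fy=4))
E
python3 -c "
import cv2,numpy as np
cv2.imwrite('pics/m5.png',cv2.resize(np.hstack([cv2.imread('pics/top3c.png'),cv2.imread('pics/side3c.png')]),None,fx=.75,fy=.75))"
```

```text
topcam [283.13429853  14.51308912 994.94517375]
-0.121263059136464
[520.22233837 226.16939215  90.86361962] 10.7083
top [190.83232992 247.8167313 ]
125 157
side [302.08505544 175.76173024]
237 85
```

View pics/m5.png

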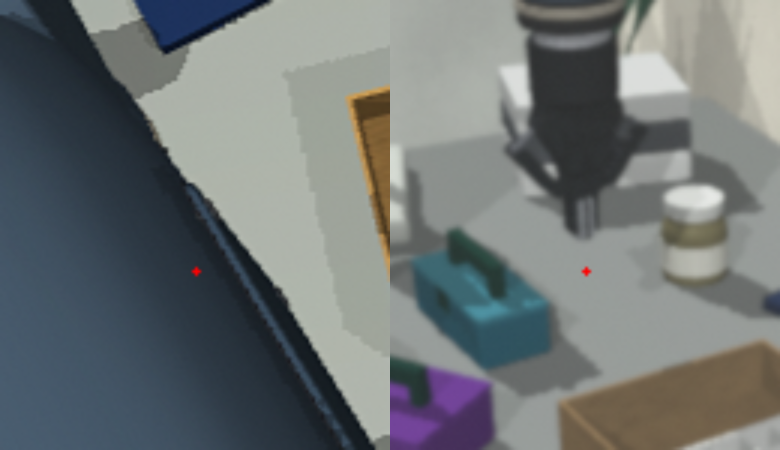

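With the fingers closed, the side view shows the tip (585,237) about 11 px above the projected TCP (586,271), which is about 31 mm. Touching down to measure the offset.

Run:
```python
from h import *
p=[520,225]
s=list(get_tool_rot())
arm.servo_line([*p,15],s,velocity=100,max_force=6)
print(get_tool_pos(),get_contact_force())
try:
    print(arm.servo_line([*p,-50],s,velocity=25,max_force=5),get_tool_pos(),get_contact_force())
except Exception as e: print(repr(e))
print(get_time())
im=read_camera("side");cv2.imwrite("pics/s4.png",im[:,:,::-1]);im=im[:,:,::-1].copy()
cv2.imwrite("pics/s4c.png",cv2.resize(im[100:280,220:400],None,fx=3,fy=3))
```

```text
[520.40886609 225.19441148  15.60418767] [ 0.11105451  0.53706411 -0.25293566]
True [519.96310198 225.00636707 -38.9521496 ] [-0.33474779 -0.73186464  7.48394524]
13.6083
```

View pics/s4c.png

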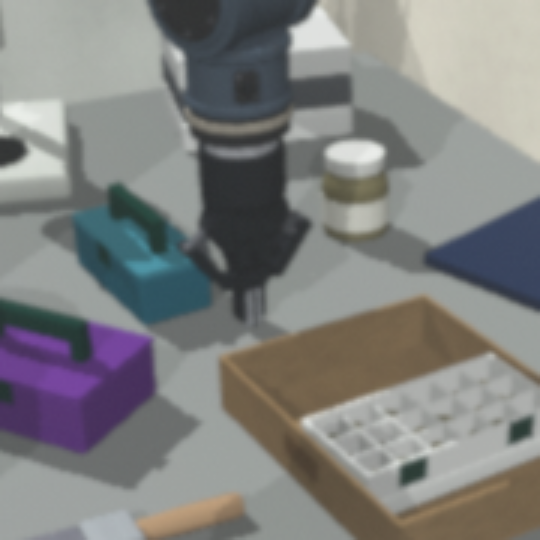

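Contact came at reported z = -39 mm, so the real closed fingertips sit 39 mm above the reported TCP. Next, the lateral check from the contact pixel (303,207).

Run:
```python
from h import *
for u in((303.3,207.3),(305,206.5)): print(pxground("side",*u,0).round(1))
print(get_joint_positions(), get_tool_rot())
```

```text
[516.4 218.8   0. ]
[522.3 220.8   0. ]
[ 4.08356268e-01  4.95163467e-01 -2.44021885e-01  8.30627897e-01
  5.42337850e-05  1.87422345e+00] [ 0.52565952  0.47341569  0.52540492 -0.47276772]
```

Lateral position agrees within the finger thickness, so the error is purely axial at +39 mm. I'll redo the push with that correction.

```bash
cat >> h.py <<'E'
O=39.0
c=P['carton']
def rel(): return world([0,0,-c[2]],np.array(get_tool_pos())[:2]-c[:2])[0].round(1)
def crel(xy): return world(c,xy)[0]
E
python3 - <<'E'
from h import *
arm.servo_line([520,225,110-O],velocity=200)
p=crel([0,72]);s,j=best([*p,110-O],c[2]);arm.move_ptp([*p,110-O],s);arm.set_gripper(50)
print(arm.servo_line([*p,15-O],velocity=100,max_force=12),get_tool_pos(),get_contact_force())
q=crel([0,-30])
print(arm.servo_line([*q,15-O],velocity=50,max_force=14),rel(),np.array(get_contact_force()).round(1),get_time())
im=read_camera("side");cv2.imwrite("pics/s5.png",im[:,:,::-1])
cv2.imwrite("pics/s5c.png",cv2.resize(im[150:330,250:450,::-1],None,fx=3,fy=3))
E
```

```text
False [547.14507926  45.83477689 -23.39539519] [ 0.10023662  0.03050515 -0.86315492]
True [ -0.4 -28.3] [0.1 0.8 0.3] 18.6583
```

View pics/s5c.png

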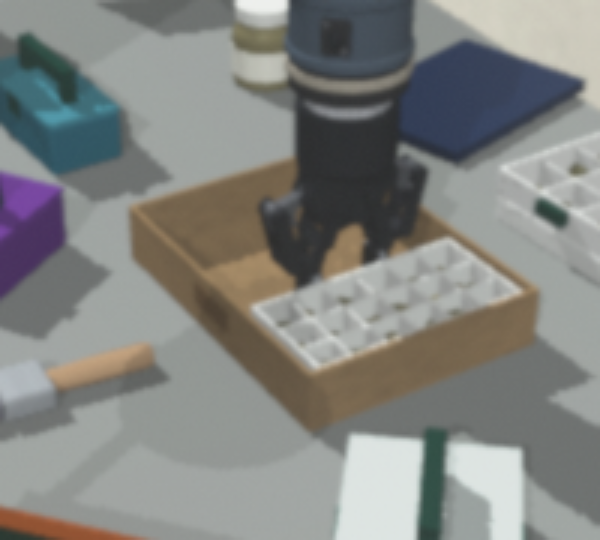

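The flat box is flush against the -y wall; the push stopped at finger y = -28 against an expected -30. Backing off, then going for the teal handle.

Run:
```python
from h import *
arm.servo_line([*crel([0,-12]),15-O],velocity=100)
arm.servo_line([*crel([0,-12]),120-O],velocity=250)
T=P['teal']
s,j=best([*T[:2],140-O],T[2]);print(j);arm.move_ptp([*T[:2],140-O],s);arm.set_gripper(50)
im=read_camera("top");cv2.imwrite("pics/t6.png",im[:,:,::-1])
cv2.imwrite("pics/t6c.png",cv2.resize(im[155:290,235:395,::-1],None,fx=5,fy=5,interpolation=2))
print(arm.servo_line([*T[:2],61-O],velocity=80,max_force=10),get_tool_pos(),get_contact_force(),get_time())
im=read_camera("side");cv2.imwrite("pics/s6c.png",cv2.resize(im[120:240,200:350,::-1],None,fx=5,fy=4,interpolation=2))
```

```text
[ 0.6412424   0.38126214 -0.03765586  1.15187832  0.          2.10832987]
False [454.57413478 339.36229762  22.5176629 ] [ 0.35210722 -1.42337569 -0.3936157 ] 22.4333
```

View pics/t6c.png

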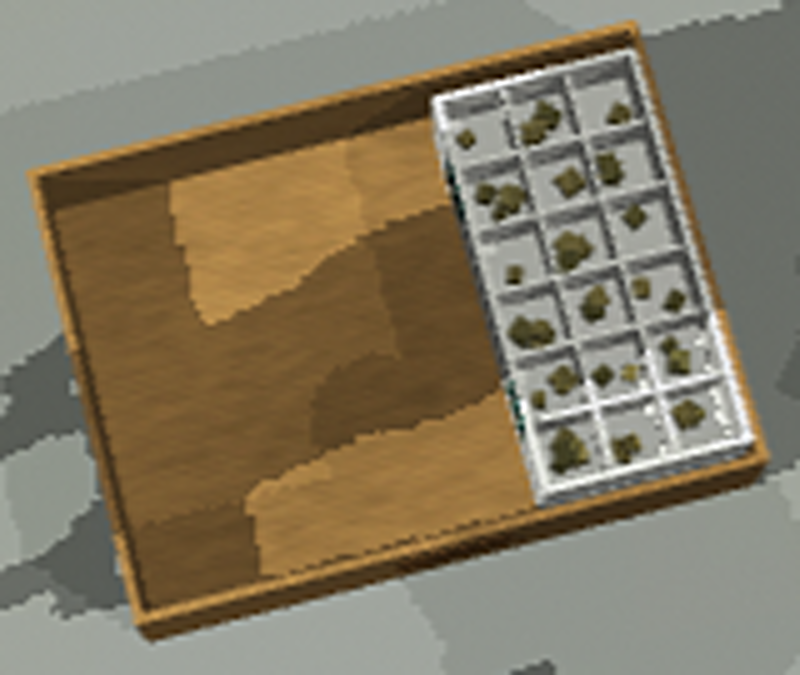

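View pics/s6c.png

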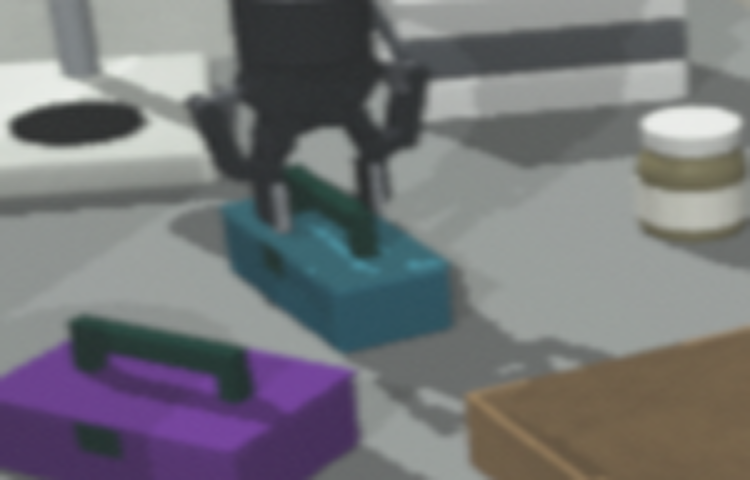

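Both views agree with the plan. From above, the flat box is flush against the right wall and the fingers straddle the teal bar. Gripping, and refining the carton pose from the flush box.

Run:
```python
from h import *
px=np.array([[433,98],[636,50],[752,440],[540,503]])/5+[235,155]
f,e=fit(px,90,45,49);print('flat',f,e,world([0,0,-c[2]],f[:2]-c[:2]),f[2]-c[2])
px=np.array([[31,173],[636,22],[770,460],[136,621]])/5+[235,155]
print('carton',fit(px,101,135,50))
arm.set_gripper(0);print(get_gripper_width())
p=np.array(get_tool_pos())
arm.servo_line([p[0],p[1],p[2]+90],velocity=120);print(get_gripper_width(),get_contact_force(),get_moment(),get_time())
im=read_camera("side");cv2.imwrite("pics/s7c.png",cv2.resize(im[80:240,200:350,::-1],None,fx=4,fy=3.5,interpolation=2))
im=read_camera("top");cv2.imwrite("pics/t7c.png",cv2.resize(im[200:350,60:260,::-1],None,fx=4,fy=4,interpolation=2))
```

```text
flat [ 5.58699041e+02 -1.09842492e+02  8.60396907e-02] 1.063091948688566 [[ -2.14811302 -84.08858177]] -0.005098542783713161
carton (array([ 5.52782863e+02, -2.55231860e+01,  8.97486562e-02]), np.float64(0.8544608930218942))
12.593916946965255
13.171595290110023 [-0.64737255 -0.4169779  -3.33769525] [-0.02739657 -0.00271176  0.03289931] 23.8
```

View pics/s7c.png

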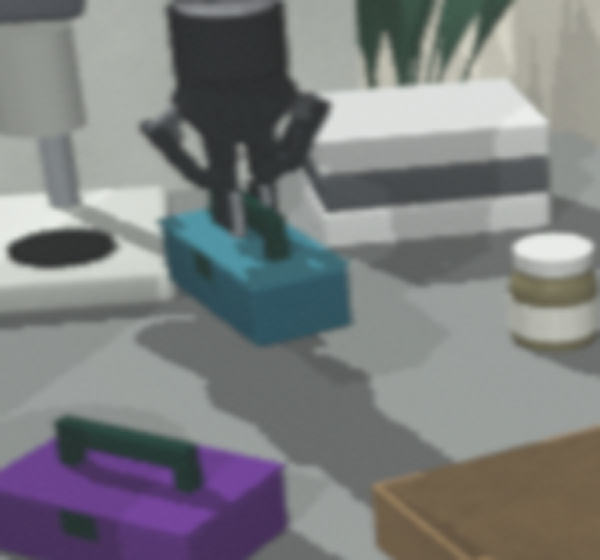

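View pics/t7c.png

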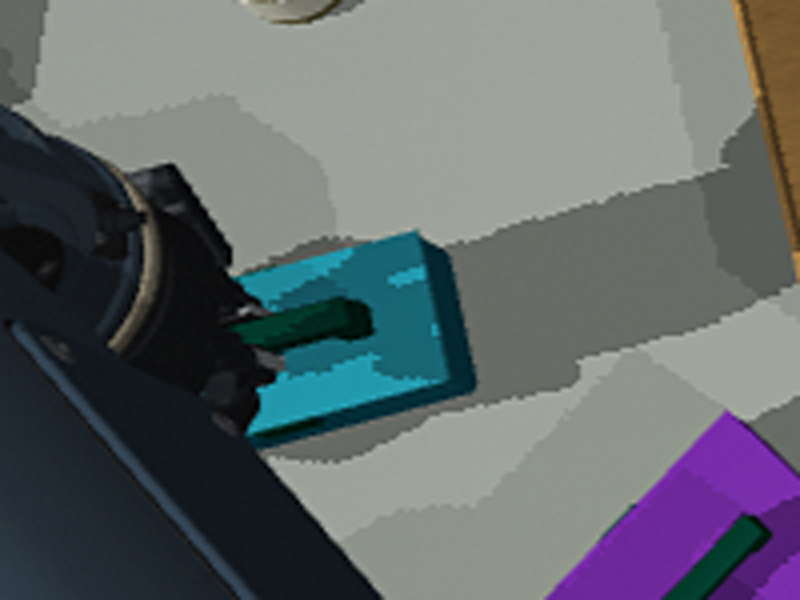

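Run:
```python
from h import *
t=np.array(get_tool_pos());print(t)
px=np.array([[415,232],[448,383]])/4+[60,200]
r=least_squares(lambda p:(proj("top",w3(p,36,78,54+t[2]-22.5))[1:3]-px).ravel(),[454,339,.1],x_scale=[10,10,.1])
print(r.x,r.fun, world([0,0,-r.x[2]],r.x[:2]-t[:2]))
# pre-grasp prediction residual
for z in(140,144,148):
  print(proj("top",w3([454.3,339.1,.104],36,78,z))[1:3]-px)
```

```text
[453.778402   338.68777065 111.02127685]
[4.50894615e+02 3.39193244e+02 1.10196833e-01] [ 0.06265351  0.22993043 -0.06160789 -0.22194403] [[-2.81070669  0.81954927]]
[[ 0.53729374 -1.07399562]
 [ 0.15257657 -1.61757643]]
[[-0.14728543 -1.49691315]
 [-0.50783237 -1.87731563]]
[[-0.83806029 -1.92365824]
 [-1.17432243 -2.13944653]]
```

The teal box is lifted and level, and it is centred in the grip within about 2 mm. Carrying it to the far (+x) side of the free area and lowering it.

```bash
cat >> h.py <<'E'
c=P['carton']=np.array([553.0,-25.7,0.088])
E
python3 - <<'E'
from h import *
p=crel([56.5,45]);print(p)
s,j=best([*p,111],c[2]);print(j)
arm.servo_line([*p,111],s,velocity=180);arm.hold(.2)
print(rel(),get_contact_force(),get_time())
print(arm.servo_line([*p,62],velocity=80,max_force=8),get_tool_pos())
for n,(a,b,w,h,k) in dict(top=(215,130,200,170,4),side=(250,130,200,170,4)).items():
    im=read_camera(n);cv2.imwrite(f"pics/{n}8.png",im[:,:,::-1]);cv2.imwrite(f"pics/{n}8c.png",cv2.resize(im[b:b+h,a:a+w,::-1],None,fx=3.5,fy=3.5,interpolation=2))
E
```

```text
[605.3264822  24.0914577]
[0.03977812 0.45649076 0.10150942 1.21581498 0.         1.52257445]
[56.4 45.4] [ 0.33927087 -0.31871931 -3.79926451] 26.1917
False [605.58111519  24.10307509  62.40717757]
```

View pics/top8c.png

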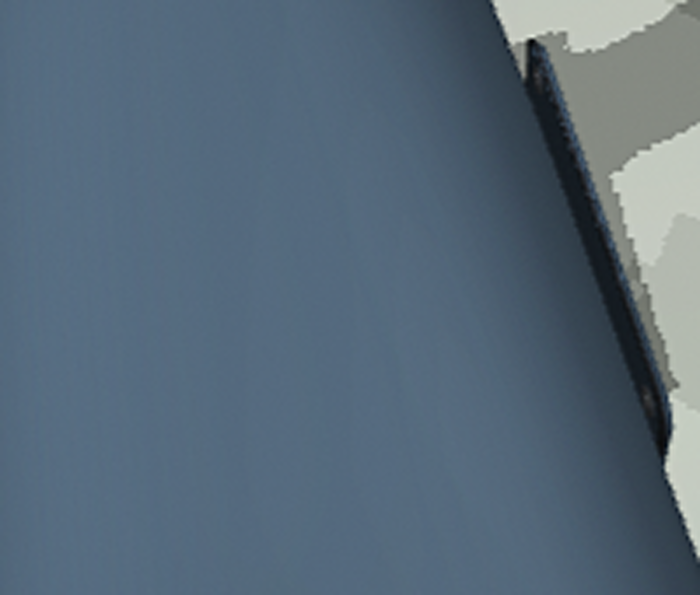

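View pics/side8c.png

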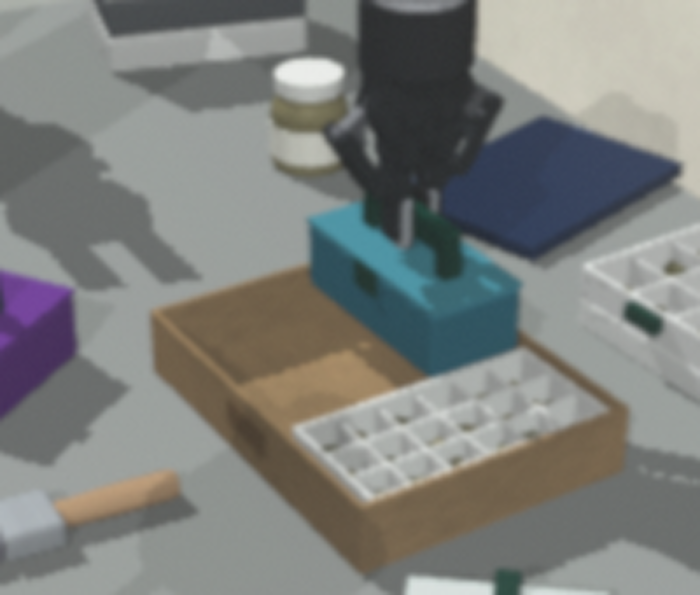

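The teal box is between the walls with its underside about 10 mm below the rim and no contact. Lowering to the floor with a force guard.

Run:
```python
from h import *
p=crel([56.5,45])
print(arm.servo_line([*p,31],velocity=70,max_force=8),get_tool_pos())
print(arm.servo_line([*p,23.5],velocity=15,max_force=4),get_tool_pos(),np.array(get_contact_force()).round(1))
arm.set_gripper(40);print(get_gripper_width(),get_time())
arm.servo_line([*p,125],velocity=180)
W=P['white'];s,j=best([*W[:2],140-O],W[2]);print(j)
arm.move_ptp([*W[:2],140-O],s);arm.set_gripper(50)
im=read_camera("top");cv2.imwrite("pics/t9.png",im[:,:,::-1])
cv2.imwrite("pics/t9c.png",cv2.resize(im[155:290,235:395,::-1],None,fx=5,fy=4.4,interpolation=2))
print(arm.servo_line([*W[:2],61-O],velocity=80,max_force=10),get_tool_pos(),get_time())
im=read_camera("side");cv2.imwrite("pics/s9c.png",cv2.resize(im[200:400,270:470,::-1],None,fx=3,fy=3,interpolation=2))
```

```text
False [605.21743813  24.08228752  30.83271504]
True [605.97911358  24.11054871  25.8305909 ] [0.8 0.5 5. ]
40.06566847107462 28.425
[-0.62994277  0.38122069 -0.03771673  1.15185891  0.          1.53705031]
False [ 458.38477244 -334.16427833   22.51108919] 32.025
```

View pics/t9c.png

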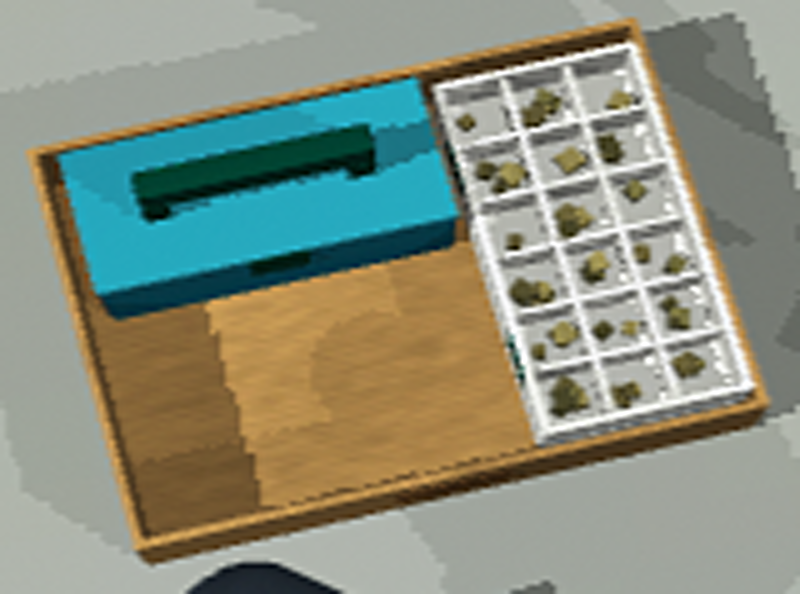

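View pics/s9c.png

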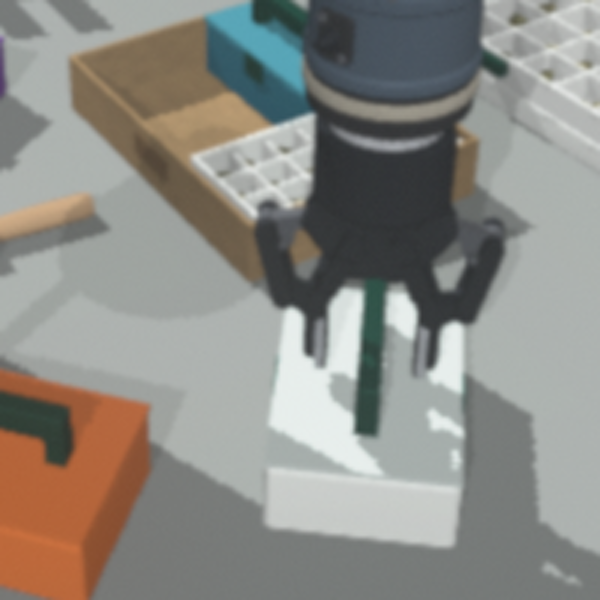

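The teal box is flat in the carton's far-left corner area, beside the flat box. The fingers straddle the white handle. Gripping and lifting, and measuring the teal pose for the remaining gap.

Run:
```python
from h import *
px=np.array([[58,155],[422,80],[458,218],[98,293]])/[5,4.4]+[235,155]
f,e=fit(px,36,78,58);print('teal',f,e,world([0,0,-c[2]],f[:2]-c[:2]),f[2]-c[2])
arm.set_gripper(0);print(get_gripper_width())
p=np.array(get_tool_pos())
arm.servo_line([p[0],p[1],p[2]+92],velocity=120);print(get_gripper_width(),get_contact_force(),get_moment(),get_time())
q=crel([-38.5,45]);s,j=best([*q,114],c[2]);print(j,get_joint_positions())
```

```text
teal [6.03802093e+02 2.32664014e+01 7.65964168e-02] 0.5639611602096011 [[54.90899802 44.31210939]] -0.011403583239439685
12.949392653585809
12.556449335673303 [ 0.39707015 -0.31637457 -4.32924925] [-0.00938975 -0.02512604 -0.00841705] 33.4083
[ 0.03081543  0.26286121 -0.16955895  1.13837617  0.          1.51361176] [-6.29860917e-01  3.76169314e-01 -1.33491975e-02  1.18264605e+00
 -3.76435937e-06  1.53712629e+00]
```

Run:
```python
from h import *
q=crel([-39,45]);s,j=best([*q,140],c[2])
p=np.array(get_tool_pos())
arm.servo_line([p[0],p[1],140],velocity=150)
arm.servo_line([*q,140],s,velocity=180);arm.hold(.2)
print(rel(),get_time())
print(arm.servo_line([*q,82],velocity=100,max_force=8),get_tool_pos(),get_contact_force())
for n,(a,b,w,h) in dict(top=(215,130,200,170),side=(270,170,180,140)).items():
    im=read_camera(n);cv2.imwrite(f"pics/{n}10.png",im[:,:,::-1]);cv2.imwrite(f"pics/{n}10c.png",cv2.resize(im[b:b+h,a:a+w,::-1],None,fx=4,fy=4,interpolation=2))
```

```text
[-39.1  44.7] 36.05
False [510.5225878   15.70735553  82.49521784] [ 0.34702015 -0.75970451 -4.06271981]
```

View pics/side10c.png

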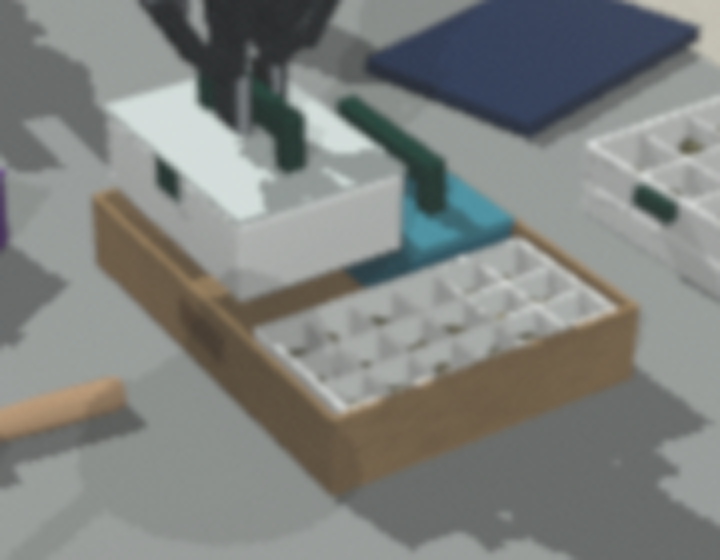

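View pics/top10c.png

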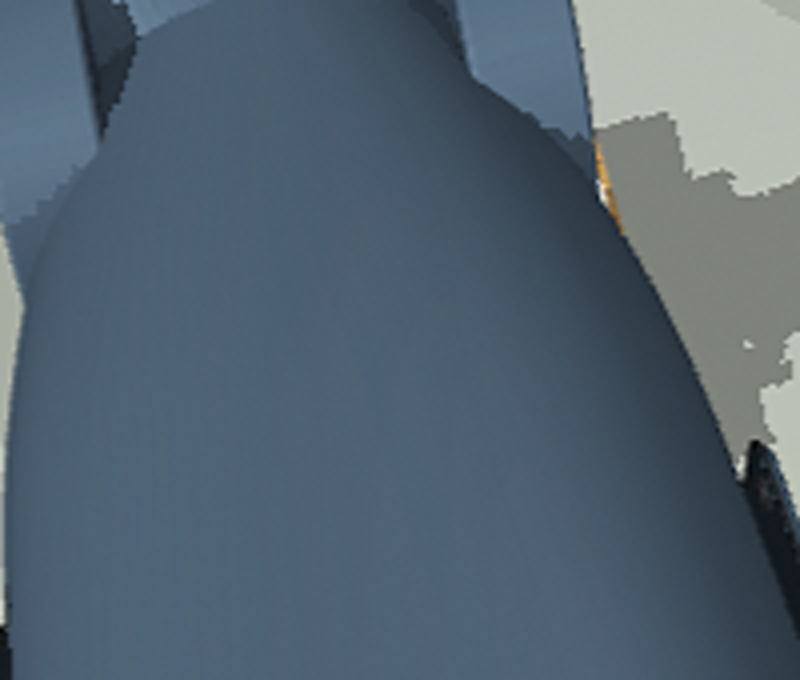

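The white box is over the free area with its underside around z = 60 mm, and its edges line up between the near wall and the teal box. The top view is hidden by the arm. Lowering slowly with a force guard.

Run:
```python
from h import *
q=crel([-39,45])
r=arm.servo_line([*q,60],velocity=40,max_force=6);print(r,get_tool_pos(),np.array(get_contact_force()).round(1),np.array(get_moment()).round(2))
if not r:
    r=arm.servo_line([*q,31],velocity=40,max_force=6);print(r,get_tool_pos(),np.array(get_contact_force()).round(1))
print(get_time())
im=read_camera("side");cv2.imwrite(f"pics/s11c.png",cv2.resize(im[170:310,270:450,::-1],None,fx=4,fy=4,interpolation=2))
```

```text
False [510.21643647  15.69013455  60.01931861] [ 0.6  0.2 -4.6] [-0.04  0.02 -0.03]
False [510.34273205  15.70995214  31.16332004] [ 0.4 -0.5 -3.8]
38.4583
```

View pics/s11c.png

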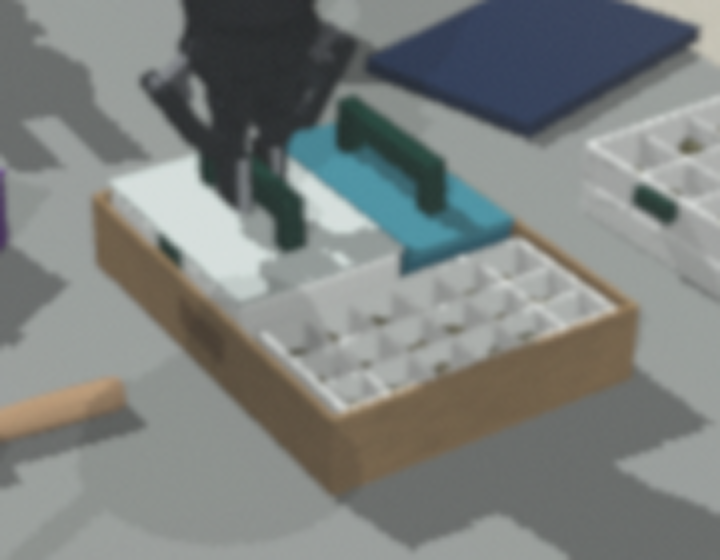

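It went in without contact. Setting it down, releasing, retracting and checking.

Run:
```python
from h import *
q=crel([-39,45])
print(arm.servo_line([*q,23.5],velocity=15,max_force=4),get_tool_pos(),np.array(get_contact_force()).round(1))
arm.set_gripper(40)
arm.servo_line([*q,130],velocity=150)
arm.set_joints([1.188,0.213,-0.034,1.323,0,1.571]);arm.hold(.3)
print(get_time(),np.array(get_contact_force()).round(1))
for n,(a,b,w,h) in dict(top=(235,150,160,140),side=(270,170,180,140)).items():
    im=read_camera(n);cv2.imwrite(f"pics/{n}12.png",im[:,:,::-1]);cv2.imwrite(f"pics/{n}12c.png",cv2.resize(im[b:b+h,a:a+w,::-1],None,fx=4,fy=4,interpolation=2))
```

```text
True [510.64429036  15.71219245  26.01179405] [ 3.4 -0.5  3.9]
42.4333 [0.6 0.6 0.6]
```

View pics/top12c.png

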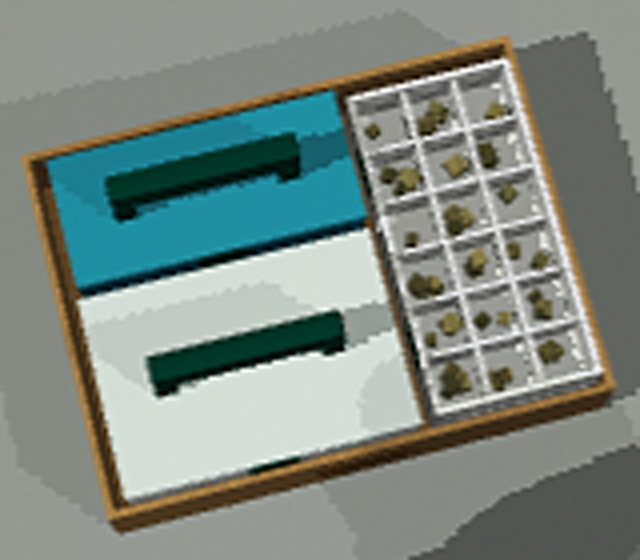

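View pics/side12.png

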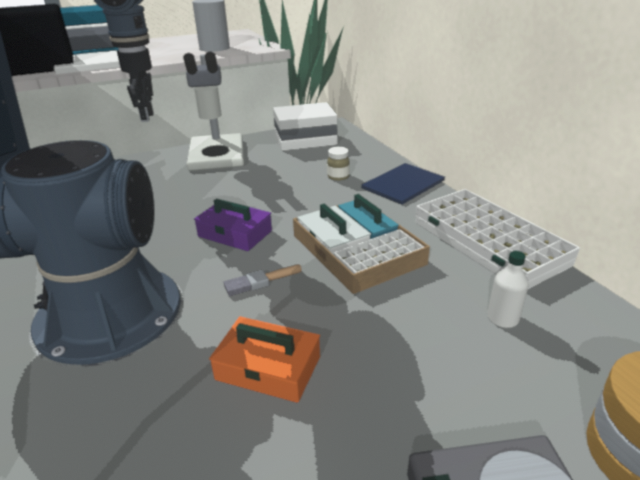

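In the top view all three boxes lie flat, with the white lid around (297,243), the teal lid around (287,199) and the flat box at the right wall. The jar (338,163) and bottle (508,290) are unmoved in the side view. One last numeric fit before handing in.

Run:
```python
from h import *
for n,px,hx,hy,z in(("white",[[78,302],[370,228],[424,422],[127,498]],54,78,58),("teal",[[47,158],[335,92],[368,220],[80,287]],36,78,58),("flat",[[347,100],[508,62],[602,375],[437,418]],90,45,49)):
    f,e=fit(np.array(px)/4+[235,150],hx,hy,z);print(n,world([0,0,-c[2]],f[:2]-c[:2]).round(1),(f[2]-c[2]).round(3),round(e,2))
d=np.abs(cv2.imread("pics/top0.png").astype(int)-cv2.imread("pics/top12.png"))
print('jar/flask diff',d[155:200,100:150].mean(),d[100:155,435:480].mean())
job_done();print(get_time())
```

```text
white [[-40.7  45.3]] 0.004 0.47
teal [[55.  44.1]] -0.012 0.72
flat [[ -2.2 -84.9]] 0.002 0.46
jar/flask diff 3.5474074074074076 4.02989898989899
the job is handed in; nothing more can be done
the job is handed in; nothing more can be done
```

I packed all three boxes into the carton and handed the job in at about 42 s of the 72 s allowed; no verdict is reported. I slid the flat box against the carton's -y short wall. The teal and white boxes then went in beside it by their handles, and both touched the floor within about 1 mm of the expected height.

**Final positions**, from the top camera in the carton frame:

| Box | x (mm) | y (mm) | Skew to carton (rad) |
|---|---|---|---|
| Flat | -2 | -85 | 0.002 |
| White | -41 | 45 | 0.004 |
| Teal | 55 | 44 | -0.012 |

All of these are inside the limits. Neither carrier met a force on the way down until it touched the floor. The arm is back at its start pose, and the jar and bottle look unmoved.

**What disagreed:**
- **First push missed:** it passed over the flat box without touching it. A gentle touch on the bench showed the real fingertips about 39 mm above the reported TCP, and I corrected every later move by that.
- **Small offsets:** camera and arm positions differed by about 1–2 mm.
- **Tilt:** I judged the boxes level only by eye and by how they set down; I did not measure tilt.

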